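Raise the bench magnifier lamp to its second stop and hold it there

TASK

Raise the carving bench's magnifier lamp: turn the yellow lock knob on its foot clockwise until it clicks over and reaches the end of its turn, then squeeze in the red release button in the side of the black grip on top of the mast and pull the mast straight up, past the first stop, to the second stop at the top of its travel. Finish while still holding the grip there with the button squeezed in, so that a taller carving can be put under the lens; do not disturb the other things on the bench.

Things in the scene. Friction and masses are not known exactly. Their poses are not given: they have to be found in the camera images.
- lamp: Magnifier lamp, fixed to the bench; place and yaw vary. Grey foot plate 130 (x) x 240 (y) x 16 mm; origin at the centre of its underside, on the bench; z up; the lens reaches out to +x (away from the robot). A square aluminium tube 36 mm wide, its top 120 mm above the bench, stands at y = +70 mm and holds the mast; the yellow lock knob sits at y = -70 mm.
- knob (a joint): Lock knob, rad. Starts near 0 (mast locked), grows turning clockwise seen from above, ends at a hard stop at 1.1 (mast free). A spring detent resists from about 0.2 (about 0.2 N m at most); past 0.6 it clicks over and the spring helps it on. The mast is locked up to about 0.85. At 0 the knob's bar lies along the lamp's x; it has turned clockwise by the joint value.
- knob_grip (a point): Point to grip the lock knob: on its vertical axis, 53 mm above the bench, 10 mm under the knob's top. The bar grip is 46 mm long, 14 mm thick, from 31 to 63 mm above the bench, on a disc 44 mm across. Its x axis runs along the bar.
- column: The sliding mast: steel inner tube with lens arm and, on its top, a black upright grip of 26 (x) x 28 (y) x 65 mm (z) whose underside is 150 mm above the bench with the mast down. Axes parallel to the lamp's; origin on the mast's axis, at bench level when down. About 0.4 kg; it slides up and down only and cannot turn.
- grip_hold (a point): Point on the grip's axis, 190 mm above the bench with the mast down, 40 mm above the grip's underside and 25 mm under its top: fingers brought down here from above, closing along the lamp's y, squeeze the button in on one side and bear on the bare grip on the other.
- release (a joint): Red release button, m: 0 out, 0.006 fully in (still 2 mm proud). Spring of 4 to 7 N, springs out when not squeezed. While out, its catch holds the mast at the bottom, at 0.045 or at 0.09; in by 0.0035 or more it frees the mast.
- release_top (a point): Middle of the red button's outer face, on the grip's -y side, facing the lock knob. The button is 18 (lamp's x) x 30 mm (z) and stands 8 mm proud of the grip when out; grip and button together are 36 mm wide (30 mm with the button in).
- mast (a joint): Height of the mast above its lowest position, m. 0 down (start); first stop, a click of a few newtons that has to be pulled through, at about 0.04 to 0.045; second stop, hard, at 0.09: the top of its travel. It sinks if the button is in and it is not held.
- carving: Turned wooden figure, 44 mm across, 64 mm high, standing under the lens; origin at the centre of its foot. Bystander.
- waxjar: Amber jar with a dark lid, 56 mm across, 75 mm high; origin at the centre of its underside. Bystander.
- bin: Yellow open bin, 110 x 150 x 50 mm; origin at the centre of its underside. Bystander.
- driver: Screwdriver with a red handle, about 200 mm long, lying on the bench along its own x. Bystander.
- lens (a point): Centre of the white lens ring, 112 mm across and 18 mm thick, 135 mm to the lamp's +x of the mast's axis and 134 mm above the bench with the mast down; it rises with the mast.

How it is judged:
By the outcome, as a careful person would: the job done as asked, in the order asked, and still so for the second after the job is handed in, while the arm keeps its last pose, push and grip.
It also fails if it takes over 45 s, if anything falls off the work surface, if the arm or the gripper's body presses on something with over 40 N, if the wrist force passes 120 N, or if a joint passes its speed limit or range.

ROBOT

A 6-joint arm with a two-finger parallel gripper is mounted at the origin on the work surface. World frame = base frame: x ahead of the robot, y to its left, z up, the work surface at z = 0. Lengths are in mm, angles in rad, forces in N, time in s.
With the tool pointing down it reaches from about 400 to 825 mm from the base axis. Payload 7 kg.
Tool frame: the origin (TCP) lies on the front face of the gripper's body, between the roots of the fingers; the fingertips stand 73 mm ahead of it and the grasp point (between the pads) lies 54 mm ahead of it; z points along the fingers, y is the line along which they close (so a half turn about z gives the same grasp; the last joint's range is limited). The gripper opens to 85 mm and grips with 20 to 120 N. Pads are 22 mm wide; open, the fingers measure 114 mm over their backs; the gripper's body (76 mm by 85 mm) begins 54 mm behind the grasp point. The pads swing forward as they close: fully open they stand 13 mm farther back than shut.
Start: joints at [-0.864, 0.359, 0.012, 0, -1.224, -0.288], TCP at [274.47, -616.653, 303.902] pointing down, gripper open.
Joint ranges: [-3.07, 3.07], [-1.43, 2.12], [-1.02, 1.25], [-3.03, 1.67], [-3.05, -0], [-3.03, 3.03]. Speed limits (rad/s): [2.39, 2.39, 3.01, 3.14, 3.14, 3.14].

INTERFACE

Orientations are given as a unit quaternion [w, x, y, z].
In Python, from workcell import env gives the robot as it stands. The module is installed in compiled form; this text tells all that it offers.
- The arm moves only by the tool step_arm, never from a script. Its argument "plan" is a list that holds one entry, the list of rows, each a list of 7 numbers: the closure, from 0 (fully open) to 1 (shut), then the shift along the tool's x, y, z in m, then the turn, a rotation vector about the tool's x, y, z in rad. In form: [[[grip, tx, ty, tz, rx, ry, rz], ...]]. A call has 1 to 8 rows; each row shifts and turns the commanded pose from where the row before left it, along the tool's axes as they then stand; what a row does not reach is not made up. A row lasts 1/10 s, in which the tool goes at most 50 mm and 8.59 degrees, less where a joint would pass 70% of its speed; a pose out of reach is approached as far as the arm can. A call with a gripper value outside its range is refused whole. The fingers move at their own pace and stop on an object; the grip force is fixed at half the most. Time passes only in rows, so rows that do not move let the fingers close. It gives the time, the measured TCP pose, the force, the opening and the grip force at its end, in the units of the state.
- env.observe(): the state, without advancing time (a new reading comes with each control period).
- env.snapshot(name): name is "side" or "top" or "wrist"; returns the picture (384x512x3 uint8, red, green, blue); there is no depth.
- env.get_calibration(name): a dict with "camera_matrix" (3x3 intrinsics, pixels), "R" (3x3) and "t" (3): a world point X has camera coordinates R X + t; the wrist camera has in their place "mount" (4x4, takes a point from camera to tool coordinates, whose origin is the TCP and whose axes are the flange's). Camera axes: x right, y down, z forward; pixel columns grow to the right and rows downward; lengths in mm; the calibration is good to about 2 mm. A picture is of the moment at which its call begins: read the wrist's pose just before it. get_calibration takes no time and is no camera call.
- env.hand_in(): hands the job in; it is judged then, once.
The state is a dict: "time": time; "qpos": joint angles; "dq": joint speeds; "joint_efforts": joint torques, N m; "eef_pos": TCP position; "ee_rot": TCP orientation; "contact_force": force on the tool from outside, world axes, zero at the start; "torque": the same for the moment, N m; "grip_width": opening from 0.0 (shut) to 1.0 (fully open); "grip_force": force on a finger pad.
Only numpy, scipy, OpenCV 4.12 (cv2) and the standard library are available. Lean on these libraries where they do the work, as an engineer would, in place of code of your own. Each camera call takes 0.05 s, during which the arm holds its last target. There are 200 camera calls.

## Working session

There is one attempt and no reset: what is moved stays moved. The work goes in short steps, Python scripts to look and compute and a tool call to move; the robot and the scene stay as the last step left them, time stands still between calls to the robot, and variables do not carry over. Pictures are saved under pics/ and viewed, at most 10 in all, crops included, and the job is handed in when it is done.

Besides the shell and the picture viewer there is one more tool, called after "Call:" as name(argument=value, ...) on one line, values as JSON. step_arm: Moves the arm, as the interface text tells. Its arguments: {"type":"object","properties":{"plan":{"type":"array"}},"required":["plan"]}

```bash
mkdir -p pics; python3 - <<'E'
from workcell import env
import cv2,numpy as np
o=env.observe();print(o)
a=env.snapshot("side");b=env.snapshot("top")
for n in("side","top"):
    c=env.get_calibration(n);print(n,c)
print(env.get_calibration("wrist"))
cv2.imwrite("pics/side.png",a[...,::-1]);cv2.imwrite("pics/top.png",b[...,::-1])
E
```

```text
{'time': 0.0, 'qpos': array([-8.63900862e-01,  3.59347860e-01,  1.10395965e-02, -3.60346365e-04,
       -1.22407044e+00, -2.88063283e-01]), 'dq': array([-0.00126987, -0.00027526,  0.00090046, -0.00033838,  0.0005393 ,
        0.00106127]), 'joint_efforts': array([-7.91896564e-04, -5.83321202e+01,  2.93402231e+01,  6.93633467e+00,
       -6.04780114e-03, -1.90093863e-05]), 'eef_pos': array([ 274.33248175, -616.33586752,  302.97858873]), 'ee_rot': array([-2.28694989e-04, -2.07828695e-01,  9.78164904e-01,  7.76127046e-04]), 'contact_force': array([ 0.57145989, -0.82422653,  0.28740487]), 'torque': array([-0.02746167,  0.02819096, -0.02220479]), 'grip_force': 0.0, 'grip_width': 1.0010994046072084}
side {'camera_matrix': array([[469.96612155,   0.        , 257.46900614],
       [  0.        , 469.96612155, 195.22926088],
       [  0.        ,   0.        ,   1.        ]]), 'R': array([[-0.83008259, -0.55733937, -0.01832284],
       [-0.36865439,  0.57312194, -0.73186418],
       [ 0.41839795, -0.60075291, -0.68120415]]), 't': array([ 498.71349171,  303.66639379, 1026.37478082])}
top {'cam
[... 201 characters left out ...]
8133,  0.00596548],
       [-0.98815599, -0.02514903, -0.15137791],
       [ 0.1514797 , -0.00218176, -0.98845796]]), 't': array([  26.01532613,  592.06868288, 1169.97779348])}
{'camera_matrix': array([[303.6412834 ,   0.        , 251.70724073],
       [  0.        , 303.6412834 , 195.05126632],
       [  0.        ,   0.        ,   1.        ]]), 'mount': array([[-3.97605177e-04, -9.53682972e-01, -3.00813282e-01,
         7.62985499e+01],
       [ 9.99999754e-01, -2.05129755e-04, -6.71434198e-04,
        -4.32017057e-01],
       [ 5.78629606e-04, -3.00813475e-01,  9.53682819e-01,
        -6.98505703e+01],
       [ 0.00000000e+00,  0.00000000e+00,  0.00000000e+00,
         1.00000000e+00]])}
```

View pics/side.png

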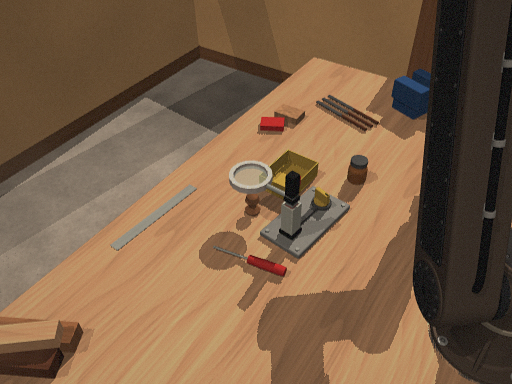

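View pics/top.png

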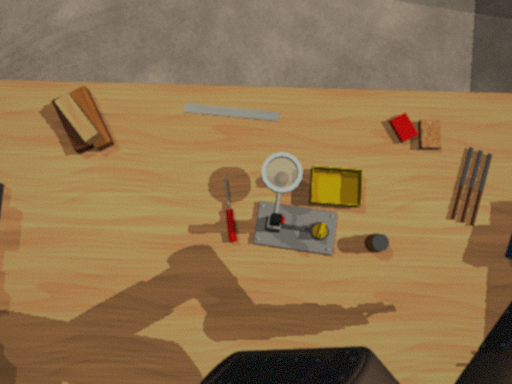

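The side view shows the grip near (292,185), the knob near (322,199) and the lens near (251,177). The top view has the grip near (276,220), the knob near (320,231), the lens near (282,173), the bin just beyond the knob and the jar at (376,242). I'll enlarge both.

```bash
python3 - <<'E'
import cv2,numpy as np
a=cv2.imread("pics/side.png")[160:260,255:355];b=cv2.imread("pics/top.png")[180:280,250:350]
f=lambda i:cv2.resize(i,(400,400),interpolation=cv2.INTER_CUBIC)
cv2.imwrite("pics/c1.png",np.hstack([f(a),f(b)]))
E
```

```text
(no output)
```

View pics/c1.png

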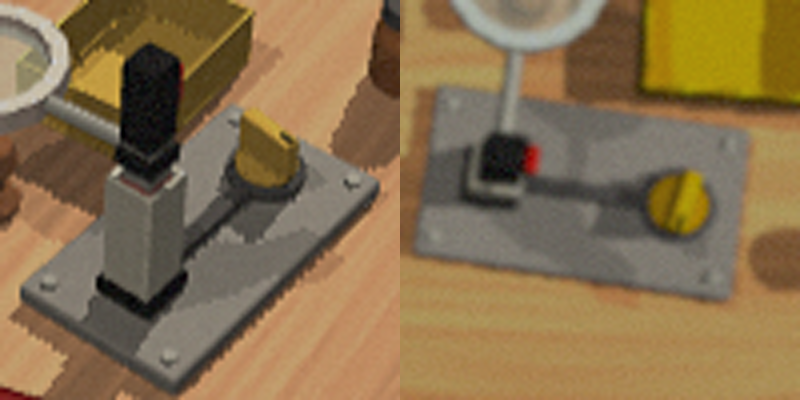

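In the crop, the plate's four corners are sharp in both views. The knob's bar top is about (270,133) in the side view and (286,198) in the top view. The grip's top is about (153,57) and (104,157). Triangulating these.

```bash
cat >h.py <<'E'
import numpy as np,cv2
from scipy.spatial.transform import Rotation as Ro
def P(K,R,t): return K@np.c_[R,t]
def cam(c): return P(c["camera_matrix"],c["R"],c["t"])
def wristP(c,o):
    q=o["ee_rot"];T=np.eye(4);T[:3,:3]=Ro.from_quat([q[1],q[2],q[3],q[0]]).as_matrix();T[:3,3]=o["eef_pos"]
    M=np.linalg.inv(T@c["mount"]);return P(c["camera_matrix"],M[:3,:3],M[:3,3])
def tri(A,a,B,b):
    X=cv2.triangulatePoints(A,B,np.array(a,float).reshape(2,1),np.array(b,float).reshape(2,1));X=(X[:3]/X[3]).ravel()
    e=[np.linalg.norm((M@np.r_[X,1])[:2]/(M@np.r_[X,1])[2]-p) for M,p in((A,a),(B,b))]
    return X,np.round(e,1)
E
python3 - <<'E'
from workcell import env
from h import *
A=cam(env.get_calibration("side"));B=cam(env.get_calibration("top"))
S=dict(pxpy=[(22,293),(37,88)],mxpy=[(173,388),(15,255)],mxmy=[(378,183),(330,298)],pxmy=[(238,105),(348,130)],knob=[(270,133),(286,198)],grip=[(153,57),(104,157)])
r={}
for k,(s,t) in S.items():
    r[k],e=tri(A,(255+s[0]/4-.4,160+s[1]/4-.4),B,(250+t[0]/4-.4,180+t[1]/4-.4));print(k,r[k].round(1),e)
d=r['pxpy']+r['mxpy']-r['pxmy']-r['mxmy'];print("yaw",np.arctan2(-d[0],d[1]),"size",np.linalg.norm(d)/2)
d=r['grip']-r['knob'];print("yaw",np.arctan2(-d[0],d[1]),np.linalg.norm(d[:2]))
c=sum(r[k] for k in('pxpy','mxpy','pxmy','mxmy'))/4;print("centre",c)
E
```

```text
pxpy [575.8  23.7   6.9] [0.2 0.2]
mxpy [450.4  38.    5.6] [0.6 0.7]
mxmy [ 423.4 -198.6    7.2] [0.3 0.4]
pxmy [ 546.5 -213.7   10.1] [0.6 0.8]
knob [ 492.6 -158.9   51.3] [0.1 0.2]
grip [505.4 -15.6 216.3] [0.5 0.6]
yaw -0.11811328428424639 size 238.67459879063944
yaw -0.08924355234990504 143.84735316618415
centre [498.99965675 -87.64566696   7.45312331]
```

Call:
step_arm(plan=[[[0,-0.034,0.029,0,0,0,0],[0,-0.034,0.029,0,0,0,0],[0,-0.034,0.029,0,0,0,0],[0,-0.034,0.029,0,0,0,0],[0,-0.034,0.029,0,0,0,0],[0,-0.034,0.029,0,0,0,0],[0,-0.034,0.029,0,0,0,0],[0,-0.034,0.029,0,0,0,0]]])

```text
time: 0.9
eef_pos: [428.9, -292.3, 303.8]
ee_rot: [-0.0, -0.208, 0.978, 0.0]
contact_force: [1.2, -0.4, 0.8]
grip_width: 0.998
grip_force: 0.0
```

Call:
step_arm(plan=[[[0,-0.0375,0.0327,0,0,0,0],[0,-0.0375,0.0327,0,0,0,0],[0,-0.0375,0.0327,0,0,0,0],[0,0,0,0,0,0,0.134],[0,0,0,0,0,0,0.134],[0,0,0,0,0,0,0.134],[0,0,0,0,0,0,0.134],[0,0,0,0,0,0,0]]])

```text
time: 1.7
eef_pos: [491.3, -158.6, 303.6]
ee_rot: [-0.0, 0.059, 0.998, 0.0]
contact_force: [1.0, -0.3, -0.2]
grip_width: 1.0
grip_force: 0.0
```

```bash
python3 - <<'E'
from workcell import env
import cv2,pickle
o=env.observe();a=env.snapshot("wrist")
print({k:o[k] for k in("time","qpos","eef_pos","ee_rot")})
pickle.dump(o,open("o1.pkl","wb"));cv2.imwrite("pics/w1.png",a[...,::-1])
E
```

```text
{'time': 1.7, 'qpos': array([ 6.83023944e-02,  9.68125377e-02, -3.33142919e-01, -1.82245352e-04,
       -1.14144550e+00, -1.75807164e+00]), 'eef_pos': array([ 491.32932178, -158.58706548,  303.60865525]), 'ee_rot': array([-3.10408872e-04,  5.94892719e-02,  9.98228896e-01,  4.36374543e-05])}
```

View pics/w1.png

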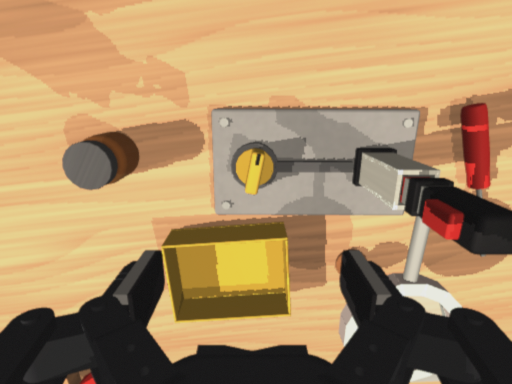

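The wrist view shows the plate from (212,108) to (420,215). The knob is at about (255,168), its bar a few degrees clockwise. The grip, at the right, has its red button at (442,217). Next I'll move for a second wrist view.

Call:
step_arm(plan=[[[0,0.04,0.035,-0.03,0,0,0],[0,0.04,0.035,-0.02,0,0,0],[0,0,0,0,0,0,0],[0,0,0,0,0,0,0]]])

```text
time: 2.15
eef_pos: [430.7, -91.1, 347.0]
ee_rot: [0.001, 0.056, 0.998, 0.0]
contact_force: [0.0, 0.3, 0.4]
grip_width: 1.001
grip_force: 0.0
```

```bash
python3 - <<'E'
from workcell import env
import cv2,pickle,numpy as np
o=env.observe();a=env.snapshot("wrist")[...,::-1]
print({k:o[k] for k in("time","eef_pos","ee_rot")})
pickle.dump(o,open("o2.pkl","wb"));cv2.imwrite("pics/w2.png",a)
w1=cv2.imread("pics/w1.png")
f=lambda i,k:cv2.resize(i,None,fx=k,fy=k,interpolation=cv2.INTER_CUBIC)
t=np.hstack([f(w1[100:220,205:325],3.3),f(w1[135:255,355:475],3.3)])
cv2.imwrite("pics/c2.png",t)
E
```

```text
{'time': 2.15, 'eef_pos': array([430.67659575, -91.05780875, 346.97449245]), 'ee_rot': array([1.21887805e-03, 5.58846920e-02, 9.98436406e-01, 3.98544605e-04])}
```

View pics/c2.png

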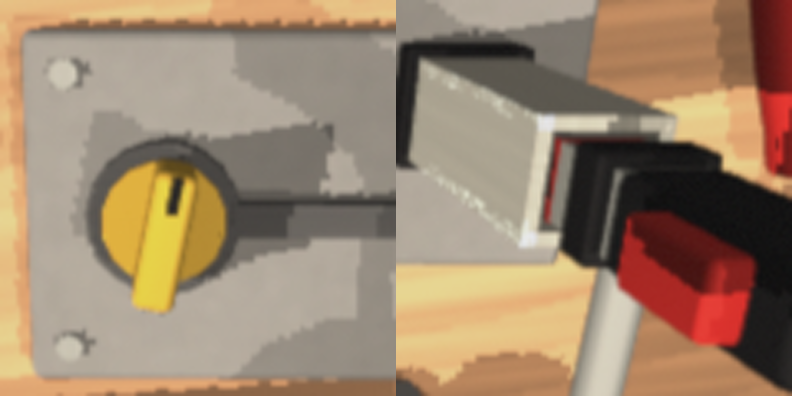

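View pics/w2.png

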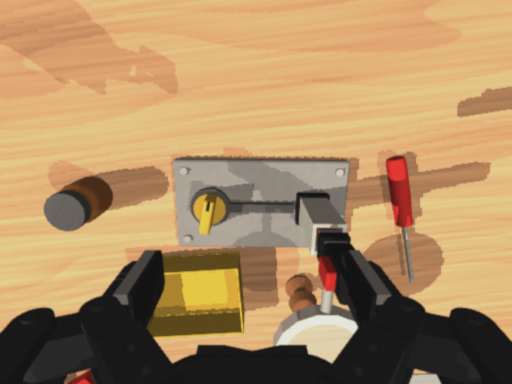

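Crop of w1: the bar's top face runs from (258.8,152) to (251,193), centre (255,172.7). The w2 picture shows the bar near (206,213) and the grip partly hidden by the right finger at (335,245). I'll enlarge w2 for the second bearing.

```bash
python3 - <<'E'
import cv2,numpy as np
w=cv2.imread("pics/w2.png")
f=lambda i,k:cv2.resize(i,None,fx=k,fy=k,interpolation=cv2.INTER_CUBIC)
cv2.imwrite("pics/c3.png",np.hstack([f(w[150:250,165:265],4),f(w[175:275,275:375],4)]))
E
```

```text
(no output)
```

View pics/c3.png

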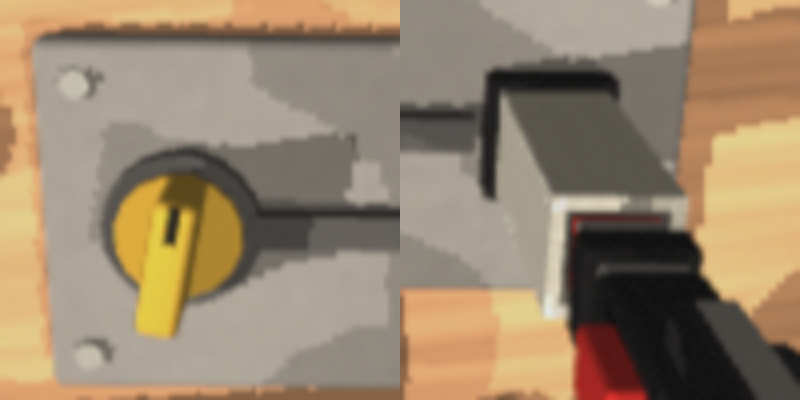

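```bash
python3 - <<'E'
from workcell import env
from h import *
import pickle
c=env.get_calibration("wrist");A=wristP(c,pickle.load(open("o1.pkl","rb")));B=wristP(c,pickle.load(open("o2.pkl","rb")))
k1=lambda p:(205+p[0]/3.3-.35,100+p[1]/3.3-.35);g1=lambda p:(355+p[0]/3.3-.35,135+p[1]/3.3-.35)
k2=lambda p:(165+p[0]/4-.4,150+p[1]/4-.4);g2=lambda p:(275+p[0]/4-.4,175+p[1]/4-.4)
S=dict(kn=(k1((178,175)),k2((176,207))),kf=(k1((152,307)),k2((156,335))),
 t1=(g1((144,117)),g2((155,195))),t2=(g1((279,120)),g2((285,190))),t3=(g1((129,247)),g2((145,318))),
 s1=(k1((65,73)),k2((75,84))),s2=(k1((70,346)),k2((93,354))))
r={}
for n,(a,b) in S.items(): r[n],e=tri(A,a,B,b);print(n,r[n].round(1),e)
print("knob",(r['kn']+r['kf'])/2,"tube",(r['t2']+r['t3'])/2)
def pl(M,p,z):
    H=M[:,[0,1,3]].copy();H[:,2]+=M[:,2]*z;x=np.linalg.solve(H,[*p,1]);return x[:2]/x[2]
for M,i in((A,0),(B,1)):
    a,b=pl(M,S['kn'][i],63),pl(M,S['kf'][i],63);d=b-a
    print("plane63",(a+b)/2,np.linalg.norm(d),"bar ang",np.arctan2(d[1],d[0]))
    t=[pl(M,S[n][i],120) for n in('t1','t2','t3')];d=t[1]-t[0];print("tube",(t[1]+t[2])/2,d,t[2]-t[0])
    # plate screws along x
    a,b=[pl(M,S[n][i],18) for n in('s1','s2')];d=b-a;print("screws",a,b,"ang",np.arctan2(d[1],d[0]))
E
```

```text
kn [ 468.5 -148.8   63.3] [0.2 0.2]
kf [ 510.5 -161.9   62.8] [0.3 0.3]
t1 [488.3 -31.4 117.7] [0.1 0.1]
t2 [492.7   4.  115.9] [1.5 1.2]
t3 [522.2 -36.7 122.3] [0.3 0.2]
s1 [ 436.  -183.5   20. ] [0.1 0. ]
s2 [ 536.7 -196.7   14.4] [0.2 0.2]
knob [ 489.49020315 -155.35392799   63.06247031] tube [507.46018373 -16.32498315 119.10430176]
plane63 [ 489.23765013 -155.52977134] 43.727501167168185 bar ang -0.3065476482636906
tube [508.06945755 -16.62211247] [ 4.96174396 34.69949851] [35.65480785 -3.1216396 ]
screws [ 436.17994959 -183.63199778] [ 535.2969552  -196.36063533] ang -0.12772126416901128
plane63 [ 489.75636434 -155.19369011] 43.817655751585455 bar ang -0.3009096457101845
tube [506.40680592 -17.08254028] [ 2.42358564 34.16091059] [36.06729789 -4.5621731 ]
screws [ 436.38872536 -184.04046231] [ 535.36773585 -195.50895643] ang -0.11535355424789617
```

The two views agree. The knob axis is at (489.5,-155.4), top at 63 (as given). The bar stands at -0.30 rad, the lamp yaw is about -0.125, so the knob joint is about 0.18. The tube is at (507.3,-16.6), top 119 (120 given). Now to the knob.

Call:
step_arm(plan=[[[0,-0.033,-0.0285,0,0,0,0],[0,-0.033,-0.0285,0,0,0,0],[0,0,0,0.04,0,0,0.09],[0,0,0,0.04,0,0,0.09],[0,0,0,0.04,0,0,0],[0,0,0,0.04,0,0,0],[0,0,0,0,0,0,0],[0,0,0,0,0,0,0]]])

```text
time: 3.0
eef_pos: [490.0, -156.9, 185.7]
ee_rot: [-0.001, 0.148, 0.989, -0.001]
contact_force: [0.0, -0.5, 1.4]
grip_width: 1.001
grip_force: 0.0
```

Call:
step_arm(plan=[[[0.3,0.001,0.001,0.03,0,0,0],[0.3,0,0,0.03,0,0,0],[0.3,0,0,0.0185,0,0,0],[0.3,0,0,0,0,0,0],[1,0,0,0,0,0,0],[1,0,0,0,0,0,0],[1,0,0,0,0,0,0],[1,0,0,0,0,0,0]]])

```text
time: 3.8
eef_pos: [490.1, -155.4, 109.4]
ee_rot: [0.001, 0.148, 0.989, -0.0]
contact_force: [-0.7, -5.1, 7.9]
grip_width: 0.152
grip_force: 58.9
```

Call:
step_arm(plan=[[[1,0,0,0,0,0,0],[1,0,0,0,0,0,0],[1,0,0,0,0,0,0]]])

```text
time: 4.1
eef_pos: [490.1, -155.4, 109.4]
ee_rot: [0.001, 0.148, 0.989, -0.0]
contact_force: [-1.0, -4.4, 7.2]
grip_width: 0.152
grip_force: 58.9
```

Gripped at 13 mm (the bar is 14). There is a slight push down, so I'll ease up 2 mm and turn clockwise, which is +z of the tool.

Call:
step_arm(plan=[[[1,0,0,-0.002,0,0,0.08],[1,0,0,0,0,0,0.1],[1,0,0,0,0,0,0.1],[1,0,0,0,0,0,0.1],[1,0,0,0,0,0,0.1],[1,0,0,0,0,0,0.1],[1,0,0,0,0,0,0.1],[1,0,0,0,0,0,0]]])

```text
time: 4.9
eef_pos: [489.8, -155.8, 109.6]
ee_rot: [0.001, 0.471, 0.882, -0.0]
contact_force: [5.5, -11.0, -14.3]
grip_width: 0.155
grip_force: 61.6
```

```bash
python3 -c "
from workcell import env
o=env.observe();print(o['qpos'],o['torque'],o['contact_force'])"
```

```text
[ 7.51416222e-02  3.13032802e-01 -5.79734350e-01  1.77282892e-03
 -6.76727555e-01 -2.62824261e+00] [-4.12288113 -2.00491546 -0.08310229] [  5.52324798 -10.98669746 -14.25161137]
```

Call:
step_arm(plan=[[[1,0,0,0.001,0,0,0.08],[1,0,0,0,0,0,0.08],[1,0,0,0,0,0,0.08],[1,0,0,0,0,0,0.04],[1,0,0,0,0,0,0],[1,0,0,0,0,0,0]]])

```text
time: 5.5
eef_pos: [489.7, -155.9, 109.6]
ee_rot: [0.001, 0.587, 0.809, -0.0]
contact_force: [0.6, -10.7, -2.8]
grip_width: 0.15
grip_force: 63.9
```

```bash
python3 -c "
from workcell import env
o=env.observe();print(o['qpos'],o['torque'],o['contact_force'])"
```

```text
[ 0.07543632  0.31302627 -0.58046132  0.00291351 -0.67623587 -2.90355785] [-3.71831047 -0.57312171  0.81551108] [  0.64904667 -10.66372895  -2.76391535]
```

Turned to about 1.13 by my angles, and a 0.8 N m moment now stands against it: that is the end stop. I'll release and rise.

Call:
step_arm(plan=[[[0.4,0,0,0,0,0,0],[0.4,0,0,0,0,0,0],[0.4,0,0,0,0,0,0],[0.4,0,0,-0.03,0,0,0],[0.4,0,0,-0.045,0,0,0],[0,0,0,-0.045,0,0,0],[0,0,0,-0.045,0,0,0],[0,0,0,-0.045,0,0,0]]])

```text
time: 6.3
eef_pos: [488.7, -154.6, 321.0]
ee_rot: [0.0, 0.588, 0.809, 0.0]
contact_force: [1.8, 0.5, -0.0]
grip_width: 1.001
grip_force: 0.0
```

Call:
step_arm(plan=[[[0,0,0,0,0,0,-0.141],[0,0,0,0,0,0,-0.141],[0,0,0,0,0,0,-0.141],[0,0,0,0,0,0,-0.141],[0,0,0,0,0,0,-0.141],[0,0,0,0,0,0,-0.141],[0,0,0,0,0,0,-0.141],[0,0,0,0,0,0,-0.141]]])

```text
time: 7.1
eef_pos: [489.0, -154.5, 318.8]
ee_rot: [0.0, 0.062, 0.998, 0.0]
contact_force: [-0.9, 0.1, 0.9]
grip_width: 0.999
grip_force: 0.0
```

Call:
step_arm(plan=[[[0,0.04,0,0,0,0,0],[0,0.04,0,0,0,0,0],[0,0,0,0,0,0,0],[0,0,0,0,0,0,0]]])

```text
time: 7.5
eef_pos: [409.3, -144.3, 319.4]
ee_rot: [0.001, 0.064, 0.998, 0.0]
contact_force: [0.5, -0.0, -0.5]
grip_width: 0.997
grip_force: 0.0
```

```bash
python3 - <<'E'
from workcell import env
import cv2,pickle,numpy as np
o=env.observe();a=env.snapshot("wrist")[...,::-1];s=env.snapshot("side")[...,::-1]
print({k:o[k] for k in("time","eef_pos","ee_rot","qpos")})
pickle.dump(o,open("o3.pkl","wb"));cv2.imwrite("pics/w3.png",a);cv2.imwrite("pics/s3.png",s)
f=lambda i,k:cv2.resize(i,None,fx=k,fy=k,interpolation=cv2.INTER_CUBIC)
cv2.imwrite("pics/c4.png",np.hstack([f(a[100:300,190:510],1.7)[:340],f(s[150:250,250:325],3.4)]))
E
```

```text
{'time': 7.5, 'eef_pos': array([ 409.30912831, -144.27259625,  319.4451108 ]), 'ee_rot': array([1.09213685e-03, 6.42366801e-02, 9.97934069e-01, 2.23332324e-04]), 'qpos': array([ 1.18851935e-01, -6.48877806e-02, -4.61254275e-01, -4.49380769e-05,
       -1.17220074e+00, -1.81819282e+00])}
```

View pics/c4.png

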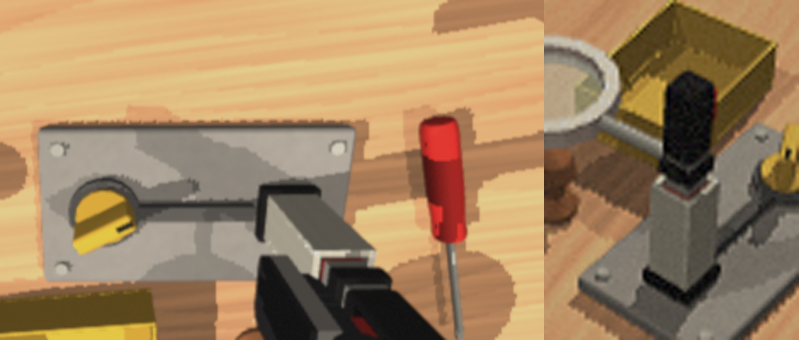

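The knob bar now lies near 65° from the lamp's x, so it has stayed over (about 1.1). The grip, driver and bin are untouched. Moving above the grip.

Call:
step_arm(plan=[[[0,-0.02,0.0345,0,0,0,0],[0,-0.02,0.0345,0,0,0,0],[0,-0.02,0.0345,0,0,0,0],[0,-0.0205,0.0345,0,0,0,0],[0,0,0,0,0,0,0],[0,0,0,0,0,0,0],[0,0,0,0,0,0,0]]])

```text
time: 8.3
eef_pos: [507.4, -18.2, 318.1]
ee_rot: [-0.001, 0.065, 0.998, -0.0]
contact_force: [-0.3, -1.1, -0.1]
grip_width: 0.997
grip_force: 0.0
```

Call:
step_arm(plan=[[[0,0,0.0005,0.03,0,0,0],[0,0,0,0.03,0,0,0],[0,0,0,0.014,0,0,0],[0,0,0,0,0,0,0],[0,0,0,0,0,0,0]]])

```text
time: 8.8
eef_pos: [507.6, -18.1, 245.3]
ee_rot: [0.0, 0.065, 0.998, -0.0]
contact_force: [-0.1, -0.8, 0.8]
grip_width: 1.004
grip_force: 0.0
```

Call:
step_arm(plan=[[[1,0,0,0,0,0,0],[1,0,0,0,0,0,0],[1,0,0,0,0,0,0],[1,0,0,0,0,0,0],[1,0,0,0,0,0,0],[1,0,0,0,0,0,0]]])

```text
time: 9.4
eef_pos: [507.7, -17.4, 245.7]
ee_rot: [0.0, 0.064, 0.998, -0.0]
contact_force: [-2.2, 1.7, 7.6]
grip_width: 0.339
grip_force: 59.2
```

Opening is 28.8 mm (the bar read 1.1 mm under its true size too), so the button is fully in. Pulling up.

Call:
step_arm(plan=[[[1,0,0,-0.005,0,0,0],[1,0,0,-0.008,0,0,0],[1,0,0,-0.008,0,0,0],[1,0,0,-0.008,0,0,0],[1,0,0,0,0,0,0]]])

```text
time: 9.9
eef_pos: [507.6, -17.4, 274.7]
ee_rot: [0.0, 0.064, 0.998, 0.0]
contact_force: [2.0, 0.8, -2.6]
grip_width: 0.336
grip_force: 61.1
```

Call:
step_arm(plan=[[[1,0,0,-0.008,0,0,0],[1,0,0,-0.008,0,0,0],[1,0,0,-0.008,0,0,0],[1,0,0,-0.008,0,0,0],[1,0,0,0,0,0,0]]])

```text
time: 10.4
eef_pos: [507.6, -17.4, 306.4]
ee_rot: [0.0, 0.064, 0.998, 0.0]
contact_force: [2.9, 0.2, -2.9]
grip_width: 0.334
grip_force: 63.5
```

Call:
step_arm(plan=[[[1,0,0,-0.008,0,0,0],[1,0,0,-0.008,0,0,0],[1,0,0,-0.008,0,0,0],[1,0,0,-0.004,0,0,0],[1,0,0,0,0,0,0]]])

```text
time: 10.9
eef_pos: [507.6, -17.4, 333.8]
ee_rot: [0.0, 0.064, 0.998, 0.0]
contact_force: [3.9, 0.6, -3.1]
grip_width: 0.336
grip_force: 63.4
```

Call:
step_arm(plan=[[[1,0,0,-0.002,0,0,0],[1,0,0,-0.001,0,0,0],[1,0,0,0,0,0,0],[1,0,0,0,0,0,0]]])

```text
time: 11.3
eef_pos: [507.6, -17.4, 335.8]
ee_rot: [-0.0, 0.065, 0.998, 0.0]
contact_force: [6.5, -0.1, -8.1]
grip_width: 0.34
grip_force: 62.6
```

Call:
step_arm(plan=[[[1,0,0,-0.001,0,0,0],[1,0,0,0,0,0,0],[1,0,0,0,0,0,0]]])

```text
time: 11.6
eef_pos: [507.7, -17.4, 335.8]
ee_rot: [-0.001, 0.065, 0.998, -0.0]
contact_force: [10.0, -0.5, -14.2]
grip_width: 0.34
grip_force: 61.8
```

```bash
python3 - <<'E'
from workcell import env
import cv2
s=env.snapshot("side")[...,::-1]
cv2.imwrite("pics/c5.png",cv2.resize(s[90:265,200:400],None,fx=3,fy=3,interpolation=cv2.INTER_CUBIC))
E
```

```text
(no output)
```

View pics/c5.png

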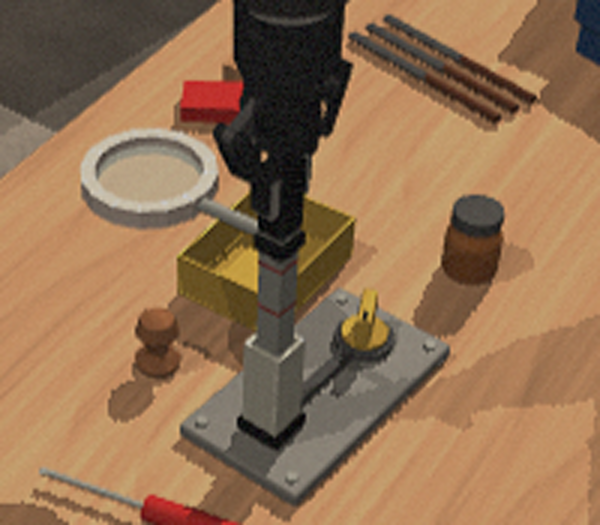

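The mast is up, with both red rings showing above the tube at (280,310). The lens is raised, the knob is still turned, and the other things stand where they were. The last millimetre of command raised only the force, to 14 N, so this is the hard stop.

```bash
python3 -c "
from workcell import env
print(env.hand_in())"
```

```text
the job is handed in; nothing more can be done
None
```

I turned the lock knob clockwise to its end stop and pulled the mast up 90 mm to its second stop. I handed the job in at about 12 s with the arm still holding the grip there, button squeezed in, and the other things on the bench undisturbed; no verdict was returned.

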